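Dock the loan stethoscope head on its charging cradle

TASK

On the slide tray stand two charging cradles, each with an electronic stethoscope head on it; one head is seated, the other was put back turned the wrong way and sits up on its cradle's locating pin. Without pinching or lifting it, push that head round with a fingertip, by its stem or rim, until the notch in its base disc meets the pin, then press it straight down until it is fully seated. Leave the seated head and the other things on the tray where they are.

Things in the scene. Friction and masses are not known exactly. Their poses are not given: they have to be found in the camera images.
- axis_a (a point): deck centre (flat top) of the cradle whose head is NOT seated, on the head's vertical turning axis. Cradle: white plastic block 104 x 104 x 28 mm tall, screwed to the tray floor (10 mm above the counter), so its deck is 38 mm above the counter. x points from the axis to the pin, z up. A spigot at the axis carries the head, which can only turn about it and move up or down
- pin_a (a point): tip of that cradle's locating pin: upright steel pin 6 mm across, domed, 6 mm tall above the deck, 29 mm from the axis. Its outer 2 mm shows past the edge of the head's disc; right behind it on the deck is a black index nose, 18 mm wide, 5 mm high, 34 to 49 mm from the axis, so a seated head's stem points straight away from the nose
- turn_a (a joint): turn of the unseated head about the axis, rad, anticlockwise from above. Its notch is over the pin at 0 and again at 6.283 (a full turn); it starts between 0.6 and 5.7 and turns either way. A rubber ring on the spigot resists lightly (0.03 N m, about 1 N at the stem); it stays where left. The disc passes over the pin within about 0.07 rad
- seat_a (a joint): how far the unseated head is down, m: 0 riding on the pin (underside of its disc 6.2 mm above the deck), 0.0062 fully seated on the deck, negative if lifted. The rubber ring holds it at any height: it does not drop by itself and takes about 6 N of push to slide down. Off the notch the pin stops it
- notch_a (a point): notch of the unseated head, at the underside of its base disc, 29 mm from the axis; x points outwards to it. Base disc: steel, 60 mm across, 5 mm thick, one notch in its rim, 10 mm wide, 8 mm of its depth showing. On the disc a round aluminium body 44 mm across
- stem_a (a point): on the tubing stem of the unseated head: level barbed steel stub, 8 to 10 mm across, on the side opposite the notch, from the body out to 50 mm from the axis. This point is on its centre line, 45 mm from the axis, 15 mm above the underside of the disc (59 mm above the counter when riding)
- top_a (a point): centre of the unseated head's flat top (27 mm black membrane), where to press: 26 mm above the underside of the disc, 70 mm above the counter when riding, 64 mm when seated
- axis_b (a point): the same point as axis_a on the other cradle, of the same shape, whose head is properly seated
- pin_b (a point): locating pin of the other cradle, standing in the notch of its head
- notch_b (a point): notch of the other, seated head (same shape as the first)
- seat_b (a joint): how far the other head is down, m: about 0.006, seated; to be left so
- old_chestpiece: bystander: loose antique nickel-plated chestpiece, 38 mm across, 25 mm tall, with a short stem; origin under its centre
- tip_dish: bystander: loose bone-white ceramic dish with ear tips, 76 mm across, 18 mm tall; origin under its centre
- paperweight: bystander: loose cast-iron paperweight with a knob, 60 mm across, 48 mm tall; origin under its centre
- pill_bottle: bystander: loose green glass pill bottle with a black cap, 40 mm across, 74 mm tall; origin under its centre
- reflex_hammer: bystander: loose reflex hammer lying on the tray, about 200 mm long, 38 mm wide at its rubber head, 21 mm tall; origin under the middle
- penlight: bystander: loose pen torch lying on the tray, 125 mm long, 13 mm across; origin under the middle
- spare_rim: bystander: loose steel diaphragm rim (ring) lying flat, 47 mm across, 6 mm tall; origin under its centre

How it is judged (in metres and radians):
At the end, for the whole second after the job is handed in: The head that stood proud is down on its deck (at least 5.0 mm of its 6.2 mm travel) with the pin in its notch (notch centre within 4 mm of the pin, seen from above), at rest; the other head is still seated on its pin, and every loose thing lies within 30 mm of where it was (value of joint seat_a above 0.005 m and horizontal distance between notch_a and pin_a below 0.004 m and velocity of joint seat_a between -0.002 and 0.002 m/s and value of joint seat_b above 0.0045 m and horizontal distance between notch_b and pin_b below 0.004 m and distance of each of old_chestpiece, tip_dish, paperweight, pill_bottle, reflex_hammer, penlight, spare_rim from where it was at the start of the episode below 0.03 m); the robot touches nothing.
It fails at once if the head is pinched between the fingers ((contact force between the fingers and turn_a_c0 above 1 N and contact force between the fingers and turn_a_c2 above 1 N) or (contact force between the fingers and turn_a_c1 above 1 N and contact force between the fingers and turn_a_c3 above 1 N) or (contact force between the fingers and turn_a_c4 above 1 N and contact force between the fingers and turn_a_c6 above 1 N) or (contact force between the fingers and turn_a_c5 above 1 N and contact force between the fingers and turn_a_c7 above 1 N) or (contact force between the fingers and turn_a_c8 above 1 N and contact force between the fingers and turn_a_c9 above 1 N)).
It fails at once if the head is lifted (more than 4 mm above where it rode on the pin) (value of joint seat_a below -0.004 m).
It fails at once if the seated head of the other cradle is raised or turned off its pin (not (value of joint seat_b above 0.0045 m and horizontal distance between notch_b and pin_b below 0.004 m)).
It fails at once if a loose thing on the tray is moved by more than 30 mm (distance of any of old_chestpiece, tip_dish, paperweight, pill_bottle, reflex_hammer, penlight, spare_rim from where it was at the start of the episode above 0.03 m).
It also fails if it takes over 42 s, if anything falls off the work surface, if the arm or the gripper's body presses on something with over 40 N, if the wrist force passes 120 N, or if a joint passes its speed limit or range.

ROBOT

A 6-joint arm with a two-finger parallel gripper is mounted at the origin on the work surface. World frame = base frame: x ahead of the robot, y to its left, z up, the work surface at z = 0. Lengths are in m, angles in degrees, forces in N, time in s.
With the tool pointing down it reaches from about 0.35 to 0.875 m from the base axis. Payload 4.2 kg.
Tool frame: the origin (TCP) lies on the centre line of the jaws, within the pads' length; the fingertips stand 11 mm ahead of it and the grasp point (between the pads) lies 8 mm behind it (tips_ahead is the distance from the TCP to the fingertips, in m); z points along the fingers, y is the line along which they close (so a half turn about z gives the same grasp; the last joint's range is limited). The gripper opens to 85 mm and grips with 20 to 120 N. Pads are 22 mm wide; open, the fingers measure 114 mm over their backs; the gripper's body (76 mm by 85 mm) begins 54 mm behind the grasp point. The pads swing forward as they close: fully open they stand 13 mm farther back than shut.
Start: joints at [-55.313, 22.042, 0.453, 0, -68.411, -14.817], TCP at [0.212, -0.588, 0.242] pointing down, gripper open.
Joint ranges: [-179.83, 179.83], [-69.29, 118.12], [-61.27, 80.66], [-181.25, 117.63], [-171.15, -9.14], [-177.46, 177.46]. Speed limits (degrees/s): [159.86, 159.86, 180, 180, 180, 180].

INTERFACE

Orientations are given as [roll, pitch, yaw] about the fixed x, y, z axes, in that order (R = Rz(yaw) Ry(pitch) Rx(roll)).
In Python, from rig import goto, line_to, move_j, command_gripper, pause, inverse_kinematics, state, read_camera, MotionError, sign_off, look_for, trace, tips_ahead gives the robot as it stands. Calls block until the motion is done:
- goto(position, orientation): joint-space move of the TCP to a pose.
- line_to(position, ori=None, v=0.15): straight line of the TCP; ori=None keeps the orientation; v is the mean speed in m/s.
- move_j(angles): joint-space move.
- command_gripper(opening, grasp_force=None): opening from 0.0 (shut) to 1.0 (fully open); grasp_force is the grip in N (None keeps the last); returns when the fingers have stopped.
- pause(seconds).
- inverse_kinematics(position, orientation): joint angles nearest the present ones, or None.
- state(): the state.
- read_camera(name): name is "scene" or "top" or "wrist"; returns a dict with "image" (480x640x3 uint8, red, green, blue), "K" (3x3 intrinsics, pixels), "xyz" and "orientation" of the camera in the world. Camera axes: x right, y up, looking along -z (the intrinsics and any distortion apply to the point x, -y, -z); pixel columns grow to the right and rows downward; lengths in m; the calibration is good to about 2 mm. A picture is of the moment at which its call begins. There is no depth.
A pose or a line that the arm cannot do raises MotionError and nothing moves.
- sign_off(): hands the job in; it is judged then, once.
Trained networks look in the newest picture that a camera, given by its name, has taken for a name from the list of things; names that differ only in an ending like _2 or _b are one class to them, and where a whole thing is asked for, a point or a joint stands for the part that bears it (a point fixed in the world has none). Each returns a list of dicts, best first, with "confidence" (0 to 1); they miss things now and then, are a little off and sometimes report something else, mostly with a low value. They report only what shows in the picture. A call takes as long as a camera call.
- look_for(camera, name): "position" ([x, y, z] in m, in the coordinates of the camera as it stood for that picture, good to about 4 mm: the middle of the surface that is visible of it).
- trace(camera, name): "mask" (480x640 bool, what is visible of it).
The state is a dict: "t": time; "joints": joint angles; "joint_vel": joint speeds; "tau": joint torques, N m; "tool_pos": TCP position; "tool_rot": TCP orientation; "contact_force": force on the tool from outside, world axes, zero at the start; "ft_torque": the same for the moment, N m; "opening": opening from 0.0 (shut) to 1.0 (fully open); "gripper_force": force on a finger pad.
Only numpy, scipy, OpenCV 4.12 (cv2) and the standard library are available. Lean on these libraries where they do the work, as an engineer would, in place of code of your own. Each camera call takes 0.05 s, during which the arm holds its last target. There are 200 camera calls.

## Working session

There is one attempt and no reset: what is moved stays moved. The work goes in short steps, each a Python script; the robot and the scene stay as the last script left them, time stands still between calls to the robot, and variables do not carry over. Pictures are saved under pics/ and viewed, at most 10 in all, crops included, and the job is handed in when it is done.

```bash
mkdir -p pics; ls; cat > h.py <<'E'
import numpy as np, cv2
from rig import *
from scipy.spatial.transform import Rotation as R
def camR(c):
    o=np.array(c["orientation"],float)
    if o.shape==(3,3): return o
    return R.from_euler('xyz',o,degrees=True).as_matrix()
def w(c,p): return camR(c)@np.array(p)+np.array(c["xyz"])
def pix(c,u,v,z):
    K=np.array(c["K"]); d=camR(c)@np.array([(u-K[0,2])/K[0,0],-(v-K[1,2])/K[1,1],-1.])
    o=np.array(c["xyz"]); return o+d*(z-o[2])/d[2]
def proj(c,p):
    K=np.array(c["K"]); q=camR(c).T@(np.array(p)-np.array(c["xyz"])); 
    return K[0,0]*q[0]/-q[2]+K[0,2], K[1,1]*(-q[1])/-q[2]+K[1,2]
def save(n,im): cv2.imwrite('pics/'+n,cv2.cvtColor(im,cv2.COLOR_RGB2BGR))
E
python3 - <<'E'
from h import *
for n in ("top","scene"):
    c=read_camera(n); save(n+'0.png',c["image"]); print(n,c["K"],c["xyz"],c["orientation"],{k:0 for k in c})
    for t in "axis_a pin_a notch_a stem_a top_a axis_b pin_b notch_b old_chestpiece tip_dish paperweight pill_bottle reflex_hammer penlight spare_rim".split():
        print(t,[(np.round(w(c,d["position"]),3).tolist(),round(d["confidence"],2)) for d in look_for(n,t)[:3]])
print(state()["t"],tips_ahead)
E
```

```text
pics
top [[443.14294669   0.         321.08484236]
 [  0.         443.14294669 243.4240316 ]
 [  0.           0.           1.        ]] [0.46178426 0.04403082 0.81627261] [  6.71016059   0.32752364 -91.13240418] {'image': 0, 'K': 0, 'xyz': 0, 'orientation': 0}
axis_a [([0.497, -0.185, 0.036], 0.96), ([0.528, 0.144, 0.034], 0.66), ([0.56, -0.004, 0.02], 0.28)]
pin_a [([0.539, 0.148, 0.035], 0.98), ([0.5, -0.186, 0.039], 0.8)]
notch_a [([0.53, 0.145, 0.057], 0.78), ([0.499, -0.187, 0.067], 0.61)]
stem_a [([0.504, -0.184, 0.064], 0.72)]
top_a [([0.501, -0.188, 0.059], 0.94), ([0.381, -0.008, 0.02], 0.63)]
axis_b [([0.497, -0.185, 0.036], 0.96), ([0.528, 0.144, 0.034], 0.66), ([0.56, -0.004, 0.02], 0.28)]
pin_b [([0.539, 0.148, 0.035], 0.98), ([0.5, -0.186, 0.039], 0.8)]
notch_b [([0.53, 0.145, 0.057], 0.78), ([0.499, -0.187, 0.067], 0.61)]
old_chestpiece [([0.56, -0.005, 0.016], 0.78), ([0.538, 0.15, 0.04], 0.55)]
tip_dish [([0.383, -0.008, 0.018], 0.87)]
paperweight [([0.716, -0.008, 0.031], 0.73)]
pill_bottle [([0.379, -0.23, 0.023], 0.73)]
reflex_hammer [([0.379, 0.221, 0.02], 0.94)]
[... 523 characters left out ...]
 ([0.536, 0.144, 0.053], 0.78)]
stem_a [([0.505, -0.198, 0.065], 0.95), ([0.54, 0.138, 0.054], 0.72)]
top_a [([0.509, -0.196, 0.062], 0.79), ([0.696, -0.212, 0.015], 0.3)]
axis_b [([0.509, -0.201, 0.04], 0.85), ([0.543, 0.131, 0.038], 0.79)]
pin_b [([0.512, -0.201, 0.041], 0.8), ([0.541, 0.136, 0.035], 0.7)]
notch_b [([0.51, -0.193, 0.061], 0.94), ([0.536, 0.144, 0.053], 0.78)]
old_chestpiece [([0.564, -0.011, 0.021], 0.64)]
tip_dish [([0.383, -0.002, 0.013], 0.95)]
paperweight [([0.722, -0.013, 0.031], 0.89)]
pill_bottle [([0.727, 0.291, 0.064], 0.82)]
reflex_hammer [([0.382, 0.216, 0.025], 0.69)]
penlight [([0.379, -0.235, 0.024], 0.86)]
spare_rim [([0.696, -0.213, 0.014], 0.94)]
1.6 0.011
```

```bash
python3 - <<'E'
import cv2,numpy as np
t=cv2.imread('pics/top0.png'); s=cv2.imread('pics/scene0.png')
cv2.imwrite('pics/v1.png',t)
from h import *
c=read_camera("top")
a=proj(c,(.5,-.188,.05)); b=proj(c,(.533,.145,.05)); print(a,b)
o=[]
for p in (a,b):
    x,y=int(p[0]),int(p[1]); o.append(cv2.resize(t[max(0,y-45):y+45,max(0,x-45):x+45],(390,390),interpolation=cv2.INTER_CUBIC)); print(x-45,y-45)
cv2.imwrite('pics/v2.png',np.hstack(o))
E
```

```text
(np.float64(457.61895405771133), np.float64(270.5909358521881)) (np.float64(264.6757199768811), np.float64(255.4405965922886))
412 225
219 210
```

View pics/v1.png

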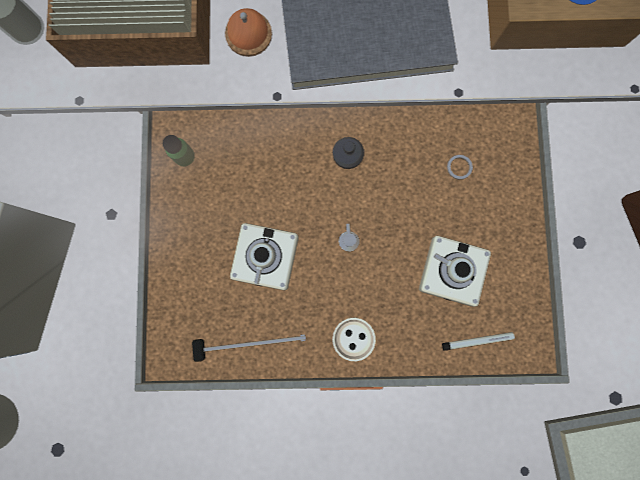

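View pics/v2.png

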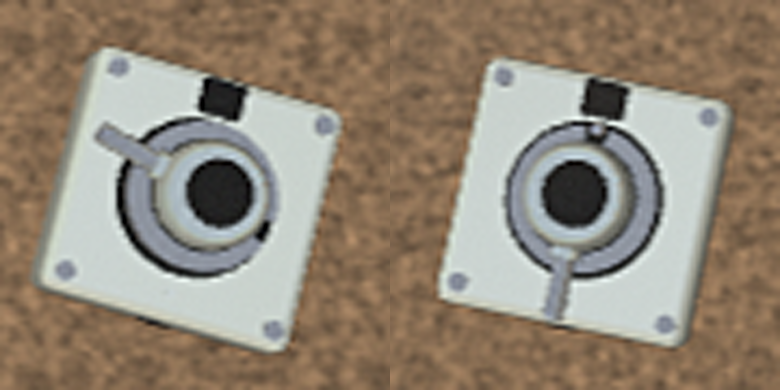

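View pics/scene0.png

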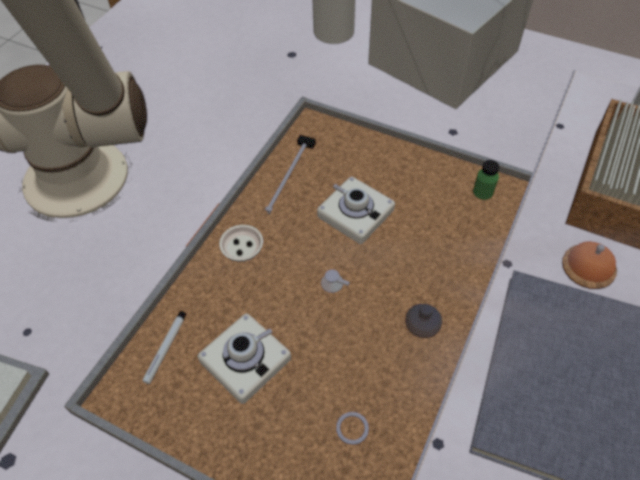

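The right-hand cradle in the top view (about pixel 457,270) is the unseated one: its stem points up-left at about (436,256), its notch is lower right at (473,278), and the nose is at (463,248). The left-hand head has its pin in the notch and is seated. I'll move over the unseated head and look from near.

```bash
python3 - <<'E'
from h import *
c=read_camera("top"); f=lambda x,y,z: pix(c,412+x/4.333,225+y/4.333,z)[:2]
scr=np.mean([f(*p,.038) for p in((119,67),(325,125),(274,330),(65,270))],0); top=f(220,193,.07)
A=(scr+top)/2; ang=lambda p:np.degrees(np.arctan2(*(p-A)[::-1]))
print("axis",scr,top,"nose",ang(f(222,98,.043)),np.linalg.norm(f(222,98,.043)-A),"stemtip",ang(f(105,135,.059)),np.linalg.norm(f(105,135,.059)-A),"notch",ang(f(263,231,.047)))
print(state()["tool_rot"])
command_gripper(0.0)
goto([A[0],A[1],.25],[180,0,90]); s=state(); print(s["t"],s["joints"],s["tool_pos"])
c=read_camera("wrist"); save("w1.png",c["image"]); print(c["xyz"],c["orientation"],c["K"][0])
for t in ("pin_a","notch_a","stem_a","top_a","axis_a"): print(t,[(np.round(w(c,d["position"]),4),round(d["confidence"],2)) for d in look_for("wrist",t)[:2]])
for y in range(-180,181,30):
    q=inverse_kinematics([A[0],A[1],.07],[180,0,y]); print(y,None if q is None else np.round(q[5]))
E
```

```text
axis [ 0.50070792 -0.19084186] [ 0.50059008 -0.19068912] nose -16.039976265484036 0.04130828187033886 stemtip 59.114482451769476 0.047383115568217046 notch -121.50758611287014
[ 1.79998756e+02 -3.51450259e-04 -1.60131249e+02]
4.8583 [-3.53584114e+00  1.30240649e+01 -1.13829881e+01  1.23854418e-03
 -6.55975383e+01 -1.76480560e+02] [ 0.50056024 -0.19104031  0.24997664]
[ 0.50108589 -0.12349668  0.38166248] [-15.58884727   0.02384447  -0.01568394] [373.89491644   0.         316.39108128]
pin_a [(array([ 0.504 , -0.1823,  0.0396]), 0.69)]
notch_a [(array([ 0.5046, -0.1846,  0.0653]), 0.67)]
stem_a [(array([ 0.5036, -0.1865,  0.0651]), 0.75)]
top_a [(array([ 0.5071, -0.1856,  0.0633]), 0.92)]
axis_a [(array([ 0.5007, -0.1845,  0.065 ]), 0.74), (array([ 0.3802, -0.022 ,  0.0129]), 0.61)]
-180 -86.0
-150 -56.0
-120 -26.0
-90 4.0
-60 34.0
-30 64.0
0 94.0
30 124.0
60 154.0
90 -176.0
120 -146.0
150 -116.0
180 -86.0
```

View pics/w1.png

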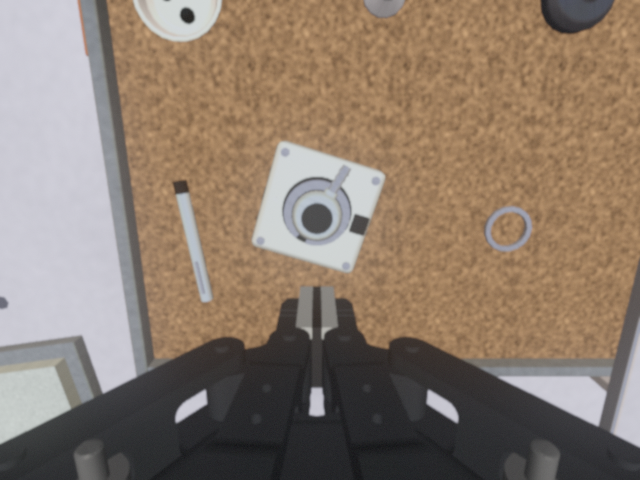

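The wrist view confirms it: stem tip at (344,172), notch at (302,238), nose at (360,225). So the stem is at about 60° in the world and must turn anticlockwise to about 164°. The shut fingertips look about 14 mm wide along their closing line. I'll push in a chain of short steps, stop about 10° short, and check.

```bash
cat >> h.py <<'E'
A=np.array([.5007,-.1908]); NOSE=-16.
def pose(psi,d,z=.064,r=.040):
    a=np.radians(psi); p=A+r*np.array([np.cos(a),np.sin(a)])-d*np.array([-np.sin(a),np.cos(a)])
    y=(psi+180+180)%360-180
    return [p[0],p[1],z],[180,0,y]
E
python3 - <<'E'
from h import *
c=read_camera("wrist")
print(np.mean([pix(c,*p,.038) for p in((286,152),(377,181),(347,267),(260,240))],0),pix(c,317,219,.07))
n=pix(c,360,225,.043)[:2]-A; print("nose",np.degrees(np.arctan2(n[1],n[0])))
n=pix(c,344,172,.059)[:2]-A; print("stem",np.degrees(np.arctan2(n[1],n[0])))
goto(*pose(60,.026,.11)); p,o=pose(60,.026); line_to(p,o,v=.06); print(state()["contact_force"])
for k,(psi,d) in enumerate([(60,.0135)]+[(x,.0135) for x in np.linspace(68,154,11)]):
    p,o=pose(psi,d); line_to(p,o,v=.03)
    s=state(); print(round(psi),np.round(s["contact_force"],1),round(s["t"],1))
p,o=pose(154,.024); line_to(p,o,v=.06); line_to([p[0],p[1],.14],v=.15)
line_to([A[0],A[1],.25],[180,0,-16],v=.15)
c=read_camera("wrist"); save("w2.png",c["image"]); c=read_camera("top");save("t2.png",c["image"])
im=cv2.resize(c["image"][225:315,412:502],None,fx=5,fy=5,interpolation=2); save("t2c.png",im)
print(state()["t"])
E
```

```text
[ 0.50197743 -0.19061532  0.038     ] [ 0.50146816 -0.19082384  0.07      ]
nose -15.846225579469376
stem 58.290444312253015
[ 0.13648226 -0.70600985  0.75756583]
60 [-0.9  0.2  0.3] 8.9
68 [ 0.3 -0.1  0.3] 9.2
77 [ 0.3  0.1 -0.7] 9.6
85 [-0.4 -0.3  0.4] 10.0
94 [-0.6  0.5 -0.2] 10.3
102 [ 0.3 -0.8  0. ] 10.7
111 [-0.4  0.7  0.6] 11.0
120 [-0.4  0.4 -1.9] 11.4
128 [ 0.2 -0.2  0.1] 11.8
137 [-0.4  1.1 -0. ] 12.1
145 [-1.5  0.6  0.2] 12.5
154 [ 0.7 -0.   0.5] 12.8
14.8583
```

View pics/w2.png

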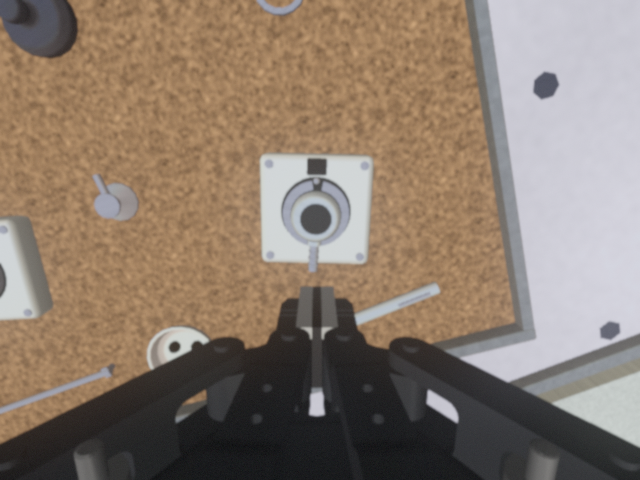

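The stem now runs from about (316,218) to (313,268), with the pin showing near the notch at (317,182). It's only a few degrees off, so I'll measure that from an enlarged crop.

```bash
python3 - <<'E'
import cv2
im=cv2.imread('pics/w2.png')[150:280,255:380]; cv2.imwrite('pics/w2c.png',cv2.resize(im,None,fx=4.6,fy=4.6,interpolation=2))
E
```

```text
(no output)
```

View pics/w2c.png

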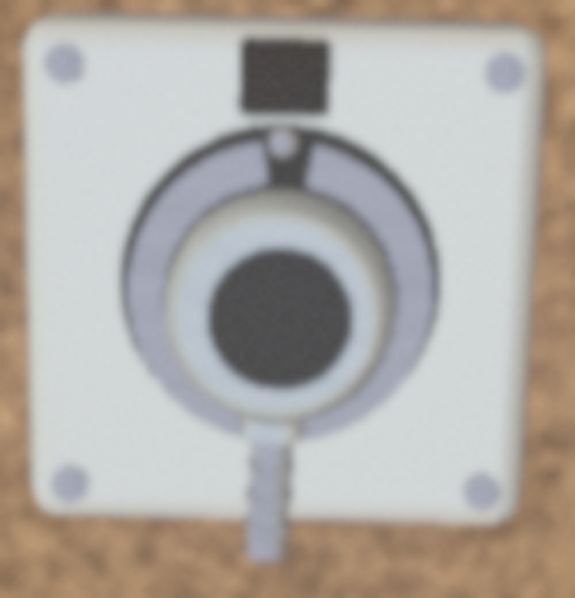

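```bash
python3 - <<'E'
from h import *
c=read_camera("wrist")
f=lambda x,y,z: pix(c,255+x/4.6,150+y/4.6,z)[:2]
S=[f(*p,.038) for p in((65,64),(505,73),(482,492),(71,484))]
print("axis",np.mean(S,0),f(280,318,.07))
ang=lambda v:np.degrees(np.arctan2(v[1],v[0]))
print("cradle x:",ang((S[0]+S[1]-S[2]-S[3])/2),ang(S[1]-S[0])+90)
top=f(280,318,.07); B=(np.mean(S,0)+top)/2
print("nose",ang(f(285,77,.043)-B),"pin",ang(f(283,143,.044)-B),"stem end",ang(f(265,555,.061)-B)-180,"stemline",ang(f(265,555,.061)-f(270,430,.061))-180,"notch",ang(f(287,170,.047)-B))
E
```

```text
axis [ 0.50033553 -0.19058283] [ 0.50066681 -0.19058648]
cradle x: -17.154558114661064 -17.144900644997037
nose -17.210921279413128 pin -16.978492692661863 stem end -19.500003729799715 stemline -18.3082502465588 notch -18.995023384496985
```

The head is about 2° short, already inside the 4° tolerance. I'll nudge it 2° further, then press with force feedback.

```bash
python3 - <<'E'
from h import *
goto(*pose(154,.026,.11)); p,o=pose(154,.026); line_to(p,o,v=.08)
for psi,d in ((154,.0135),(156.1,.0135)): p,o=pose(psi,d); line_to(p,o,v=.02)
p,o=pose(156,.026); line_to(p,o,v=.06); line_to([p[0],p[1],.11],v=.15)
P=[.5005,-.1906]
line_to([*P,.11],[180,0,-17],v=.15); line_to([*P,.083],v=.08)
f0=state()["contact_force"][2]
for z in np.arange(.082,.0715,-.001):
    line_to([*P,z],v=.02); s=state(); f=s["contact_force"]-0; print(round(z,4),np.round(s["tool_pos"][2],4),np.round(f,1),round(s["t"],1))
    if f[2]-f0>22: break
E
```

```text
0.082 0.0823 [ 0.2 -0.4  0.2] 19.3
0.081 0.081 [1.  0.2 0.1] 19.6
0.08 0.0803 [-0.9  0.   1.9] 19.8
0.079 0.0793 [-2.   0.1  4.4] 20.1
0.078 0.0781 [-1.9 -0.   4.9] 20.3
0.077 0.077 [-0.6  0.7  4. ] 20.6
0.076 0.076 [-0.7 -0.6  4.3] 20.8
0.075 0.0751 [-0.8 -0.1  4.9] 21.1
0.074 0.075 [-2.   1.4  9.9] 21.3
0.073 0.0749 [-4.2  0.8 15.6] 21.6
0.072 0.0748 [-5.5  2.6 21. ] 21.8
```

The tool met the head at about 0.081 m and stopped dead at 0.075 m. That is roughly 6 mm of travel, with the force then rising, so it looks seated. I'll retract and check.

```bash
python3 - <<'E'
from h import *
line_to([.5005,-.1906,.25],v=.15); pause(.2)
c=read_camera("wrist"); save("w3.png",c["image"]); 
save("w3c.png",np.hstack([cv2.resize(c["image"][150:280,255:380],(400,416),interpolation=2),cv2.resize(read_camera("top")["image"][225:315,412:502],(400,416),interpolation=2)]))
s=state(); print(s["t"],s["contact_force"])
E
```

```text
23.4583 [ 0.00803391  0.38852725 -0.08406036]
```

View pics/w3c.png

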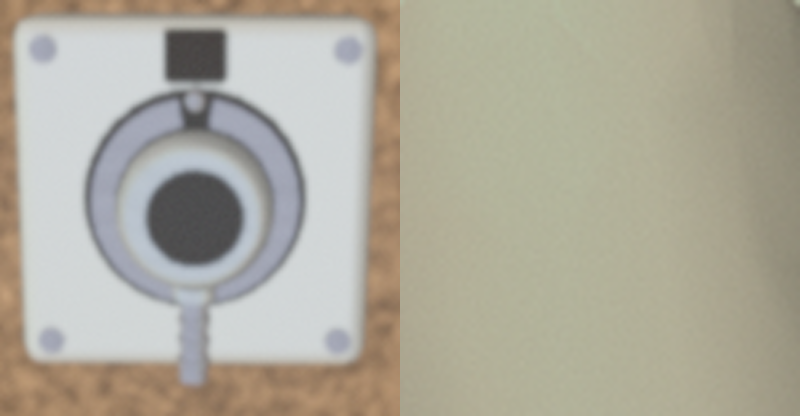

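The wrist crop shows the pin at (195,102) centred in the notch, the stem at (193,340) in line opposite the nose, and an even dark border around the disc, so it's down. The arm blocks the top view.

```bash
python3 -c "
from rig import *
print(sign_off())"
```

```text
the job is handed in; nothing more can be done
None
```

The unseated head was pushed round by its stem until the notch met the pin and pressed down about 6 mm until it stopped; the job was handed in at about 23.5 s of the 42 s, no verdict was returned, and I took no final look at the other head and loose things, though the tool worked only over the one cradle.

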